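Sort the checked weight plate by the scale's dial

TASK

Read the dial of the check scale: its needle points into the red, green or yellow zone (on a border line, either neighbour will do). Take the blue plate that stands on the scale and stand it in the cradle of that colour, seated in its V and leaning on its backrest just as it stood on the scale; set it down gently, without dropping or banging it, and let go. Leave the needle and everything else on the table where they are.

Things in the scene. Friction and masses are not known exactly. Their poses are not given: they have to be found in the camera images.
- plate_center (a point): The plate to move: blue disc, 120 mm diameter, 14 mm thick, about 0.5 kg, flat faces, grey hub, black plug filling its bore (nothing can enter it). It starts in the grey cradle of the check scale, leaning 30 deg from vertical, top towards the robot. Point: its centre; z axis: the plate's axis, pointing up and away from the robot at the start.
- scale_seat (a point): Grey cradle of the check scale, 110 mm wide, same shape as the coloured ones; point (85 mm up) and axes as for the red one. The scale is fixed; its dial stands on the far side of the plate, centre 135 mm out from this point and 75 mm high, top edge about 125 mm high.
- needle (a joint): Black needle on the scale's white 120 mm dial, which faces up and away from the robot and keeps its last reading when the plate is taken. rad: 0 points straight up the dial, positive clockwise seen facing the dial (towards +y). Below -0.3 red zone (light), -0.3 to 0.3 green (good), above 0.3 yellow (heavy). Starts from -0.9 to 0.9; thin black lines mark the borders.
- needle_tip (a point): Tip of the needle, 50 mm from its pivot.
- seat_red (a point): Red fixed cradle, 110 mm wide, same shape as the scale's. Point: centre of a seated plate, 85 mm above the table. z axis: axis of a seated plate (60 deg from vertical, up and out of the open side, which faces away from the robot); x: down the slope of the plate; y: level.
- seat_green (a point): Green fixed cradle, same shape. Point and axes as for the red one. In each cradle the plate stands on two pads forming a V (touching it 35 deg either side of its lowest point) and leans on a 70 mm wide, 6 mm thick backrest: its face lies 7 mm behind the seat point (-z), its top 13 mm up the slope from it. Above that all is open.
- seat_yellow (a point): Yellow fixed cradle, same shape. Point and axes as for the red one. In each cradle a front lip stands 26 mm in front of the seat point (+z), 45 to 67 mm down the slope from it, so the slot is 33 mm wide for the 14 mm plate.
- paint_jar: Small glass jar with a blue lid, 40 mm diameter, 65 mm high. Bystander; origin at the centre of its underside.
- brass_weight: Brass weight with a knob, 38 mm diameter, 52 mm high. Bystander; origin at the centre of its underside.
- tin: Small steel tin with an orange band, 40 mm diameter, 70 mm high. Bystander; origin at the centre of its underside.
- hammer: Hammer lying on the right of the table. Bystander.
- tape_roll: Brown roll of tape, 90 mm diameter, 25 mm high, lying at the near right. Bystander; origin at the centre of its underside.
- spare_plate: Larger blue plate, 160 mm diameter, 16 mm thick, lying flat on the left. Bystander; origin at the centre of its underside.
- screwdriver: Screwdriver lying at the near left. Bystander.

How it is judged:
By the outcome, as a careful person would: the job done as asked, in the order asked, and still so for the second after the job is handed in, with the robot touching nothing.
It also fails if it takes over 40 s, if anything falls off the work surface, if the arm or the gripper's body presses on something with over 40 N, if the wrist force passes 120 N, or if a joint passes its speed limit or range.

ROBOT

A 7-joint arm with a two-finger parallel gripper is mounted at the origin on the work surface. World frame = base frame: x ahead of the robot, y to its left, z up, the work surface at z = 0. Lengths are in m, angles in rad, forces in N, time in s.
With the tool pointing down it reaches from about 0.4 to 0.85 m from the base axis. Payload 10.4 kg.
Tool frame: the origin (TCP) lies at the very end of the fingers, on their centre line; the grasp point (between the pads) lies 19 mm behind it; z points along the fingers, y is the direction in which the jaws open and shut (so a half turn about z gives the same grasp; the last joint's range is limited). The gripper opens to 87 mm and grips with 3 to 60 N. Pads are 19 mm wide; open, the fingers measure 117 mm over their backs; the gripper's body (75 mm by 190 mm) begins 51 mm behind the grasp point.
Start: joints at [-1.261, 0.332, -0.065, 1.46, 0.022, 1.35, -0.088], TCP at [0.204, 0.591, 0.223] pointing down, gripper open.
Joint ranges: [-2.6, 2.6], [-0.5, 2.12], [-1.47, 1.34], [0.16, 2.42], [-1.27, 4.41], [0.06, 2.06], [-2.6, 2.6]. Speed limits (rad/s): [2.22, 2.22, 2.79, 2.79, 3.14, 3.14, 3.14].

INTERFACE

Orientations are given as a unit quaternion [x, y, z, w].
In Python, from bench import r, eyes, job gives the robot as it stands. The module is installed in compiled form; this text tells all that it offers.
- The arm moves only by the tool play_rows, never from a script. Its argument "motion" is a list of rows, each a list of 7 numbers: the shift along the tool's x, y, z as a fraction of full scale, then the turn, a rotation vector about the tool's x, y, z as a fraction of full scale, then the opening in per cent of the stroke, from 0 (shut) to 100 (fully open). A call has 1 to 5 rows; each row is the pose to reach, as a shift and turn from the pose commanded when the call began, along the tool's axes at that moment; what a row does not reach only later rows make up. Full scale, the value 1, is 0.2 m for a shift and 90 degrees for a turn. A row lasts 1/8 s, in which the tool goes at most 62.5 mm and 10.7 degrees, less where a joint would pass 70% of its speed; a pose out of reach is approached as far as the arm can. A call with a number of a shift or a turn outside -1 to 1 is refused whole. A call with a gripper value outside its range is refused whole. The fingers move at their own pace and stop on an object; "squeeze" is the grip in N (left out, the last holds). Time passes only in rows, so rows that repeat a pose let the fingers close. It gives the time, the measured TCP pose, the force and the opening at its end, in the units of the state.
- r.read_state(): the state, without advancing time (a new reading comes with each control period).
- eyes.camera(name): name is "side" or "top"; returns a dict with "image" (480x640x3 uint8, red, green, blue), "mtx" (3x3 intrinsics, pixels), "dist" ([k1, k2, p1, p2, k3] as OpenCV has them; the pictures are not rectified), "R" (3x3) and "t" (3): a world point X has camera coordinates R X + t. Camera axes: x right, y down, z forward; pixel columns grow to the right and rows downward; lengths in m; the calibration is good to about 2 mm. A picture is of the moment at which its call begins. There is no depth.
- job.close_job(): hands the job in, once; it reports no verdict.
Trained networks look in a picture, given as the dict that the camera call returned (one of the last four; its "shot" number tells which), for a name from the list of things; names that differ only in an ending like _2 or _b are one class to them, and where a whole thing is asked for, a point or a joint stands for the part that bears it (a point fixed in the world has none). Each returns a list of dicts, best first, with "p" (0 to 1); they miss things now and then, are a little off and sometimes report something else, mostly with a low value. They report only what shows in the picture. A call takes as long as a camera call.
- eyes.regions_of(picture, label): "region" (480x640 bool, what is visible of it) and "xy" ([column, row] in pixels, amid what is visible of it).
- eyes.landmark_of(picture, label): "xy" ([column, row] in pixels: a listed point, or the origin of a listed thing).
The state is a dict: "time": time; "joint_positions": joint angles; "joint_vel": joint speeds; "joint_torque": joint torques, N m; "ee_pos": TCP position; "eef_rot": TCP orientation; "ft_force": force on the tool from outside, world axes, zero at the start; "torque": the same for the moment, N m; "width": finger opening in m.
Only numpy, scipy, OpenCV 4.12 (cv2) and the standard library are available. Lean on these libraries where they do the work, as an engineer would, in place of code of your own. Each camera call takes 0.05 s, during which the arm holds its last target. There are 200 camera calls.

## Working session

There is one attempt and no reset: what is moved stays moved. The work goes in short steps, Python scripts to look and compute and a tool call to move; the robot and the scene stay as the last step left them, time stands still between calls to the robot, and variables do not carry over. Pictures are saved under pics/ and viewed, about 8 in all and at most 12, crops included, and the job is handed in when it is done.

Besides the shell and the picture viewer there is one more tool, called after "Request:" as a command line: name --pt "numbers of a row" for each row, then --argument value for the rest. play_rows: Moves the arm, as the interface text tells. Shift numbers are shares of 0.2 m and turn numbers shares of 90 degrees, none past 1 either way. Its arguments: {"type":"object","properties":{"motion":{"type":"array","items":{"type":"array","items":{"type":"number"}}},"squeeze":{"type":"number"}},"required":["motion"]}

```bash
mkdir -p pics
cat > h.py <<'E'
import numpy as np, cv2
from scipy.optimize import least_squares
from scipy.spatial.transform import Rotation as Ro
from bench import r, eyes, job
def proj(p,X):
    return cv2.projectPoints(np.atleast_2d(np.float64(X)),cv2.Rodrigues(p["R"])[0],np.float64(p["t"]),p["mtx"],np.float64(p["dist"]))[0][:,0]
def tri(obs):
    f=lambda X:np.concatenate([(proj(p,X)[0]-xy) for p,xy in obs])
    s=least_squares(f,[0.5,0,0.08]); return s.x,np.abs(s.fun).max()
def onz(p,xy,z):
    s=least_squares(lambda X:proj(p,[X[0],X[1],z])[0]-xy,[0.5,0]); return s.x
E
python3 - <<'E'
from h import *
P={n:eyes.camera(n) for n in("side","top")}
for n,p in P.items():
    cv2.imwrite(f"pics/{n}0.png",p["image"][:,:,::-1]); print(n,"campos",-p["R"].T@p["t"])
for l in ["plate_center","scale_seat","needle_tip","seat_red","seat_green","seat_yellow"]:
    o=[]
    for n,p in P.items():
        d=eyes.landmark_of(p,l)
        print(l,n,[(np.round(q["xy"],1).tolist(),round(q["p"],2)) for q in d[:3]])
        if d:o.append((p,d[0]["xy"]))
    if len(o)==2:print("   ",tri(o))
for l in ["paint_jar","brass_weight","tin","tape_roll","spare_plate"]:
    for n,p in P.items():
        d=eyes.landmark_of(p,l)
        if d: print(l,n,round(d[0]["p"],2),onz(p,d[0]["xy"],0))
print(r.read_state())
E
```

```text
side campos [ 0.12316435 -0.99226235  0.92717592]
top campos [0.27688409 0.01825284 1.29909686]
plate_center side [([378.1, 336.3], 0.78)]
plate_center top [([455.8, 232.3], 0.9), ([447.2, 187.0], 0.58)]
    (array([ 0.506726  , -0.36721955,  0.08086792]), np.float64(2.3331350723902347))
scale_seat side [([373.4, 336.5], 0.84)]
scale_seat top [([456.8, 230.3], 0.97)]
    (array([ 0.50248106, -0.36640788,  0.08404261]), np.float64(1.0330742399406176))
needle_tip side [([412.6, 306.2], 0.62), ([324.6, 264.2], 0.4), ([289.3, 184.9], 0.2)]
needle_tip top [([446.1, 186.5], 0.43), ([230.7, 216.6], 0.4)]
    (array([ 0.61774611, -0.3358589 ,  0.11462018]), np.float64(0.9308451301594403))
seat_red side [([331.5, 217.4], 0.85)]
seat_red top [([269.2, 194.7], 0.91)]
    (array([0.59230305, 0.12594775, 0.09077817]), np.float64(1.1113429307771412))
seat_green side [([350.1, 265.2], 0.85)]
seat_green top []
seat_yellow side [([289.7, 189.9], 0.63)]
seat_yellow top [([174.5, 225.5], 0.69)]
    (array([0.51885801, 0.37658934, 0.06530566]), np.float64(1.5706435692310379))
paint_jar side 0.64 [ 0.682
[... 412 characters left out ...]
4]
{'time': 1.2, 'joint_positions': array([-1.26059267,  0.33219131, -0.06469333,  1.4601101 ,  0.02161156,
        1.34991724, -0.08848592]), 'joint_vel': array([-0.00022257,  0.00127759, -0.00072365, -0.00039969, -0.00104715,
        0.00167717,  0.00156177]), 'joint_torque': array([-4.45793730e-04, -6.23041105e+01,  2.42010131e-02, -3.90111315e+01,
       -6.11313363e-02,  3.18872184e-02,  1.53352318e-05]), 'ee_pos': array([0.20417863, 0.5907206 , 0.22257612]), 'eef_rot': array([1.65628174e-01, 9.86188271e-01, 3.42771034e-05, 3.89167433e-06]), 'ft_force': array([ 0.3189573 ,  0.8675076 , -0.26980404]), 'torque': array([ 0.03185239, -0.01207842, -0.03554125]), 'width': 0.08717573093246092}
```

View pics/side0.png

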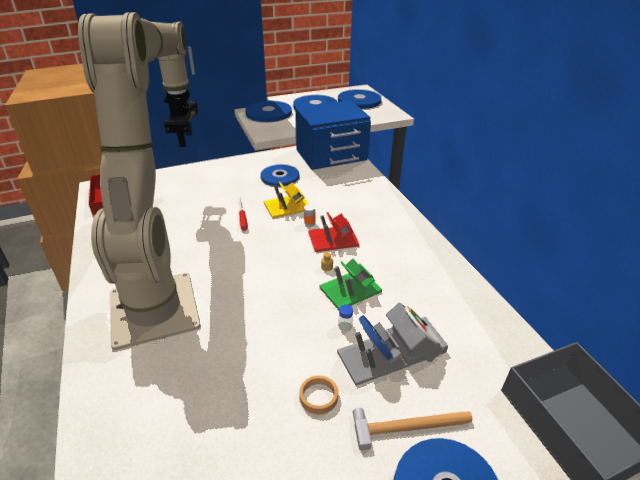

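View pics/top0.png

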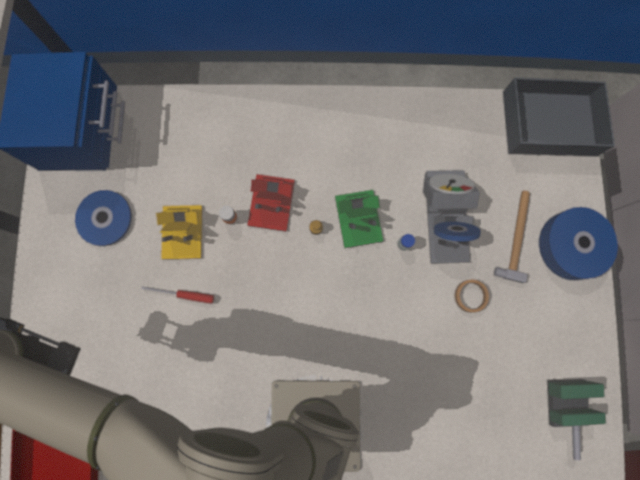

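Run:
```python
import cv2,numpy as np
t=cv2.imread("pics/top0.png");s=cv2.imread("pics/side0.png")
a=cv2.resize(t[165:270,415:495],None,fx=5,fy=5,interpolation=cv2.INTER_CUBIC)
b=cv2.resize(s[295:385,335:455],None,fx=3.3,fy=3.3,interpolation=cv2.INTER_CUBIC)
c=cv2.resize(s[180:310,260:390],None,fx=2.3,fy=2.3,interpolation=cv2.INTER_CUBIC)
o=np.zeros((600,800,3),np.uint8);o[:525,:400]=a;o[:297,400:796]=b;o[298:597,400:699]=c
cv2.imwrite("pics/crop0.png",o)
d=cv2.resize(t[165:270,150:390],None,fx=3.3,fy=3.3,interpolation=cv2.INTER_CUBIC);cv2.imwrite("pics/crop1.png",d)
```

```text
(no output)
```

View pics/crop0.png

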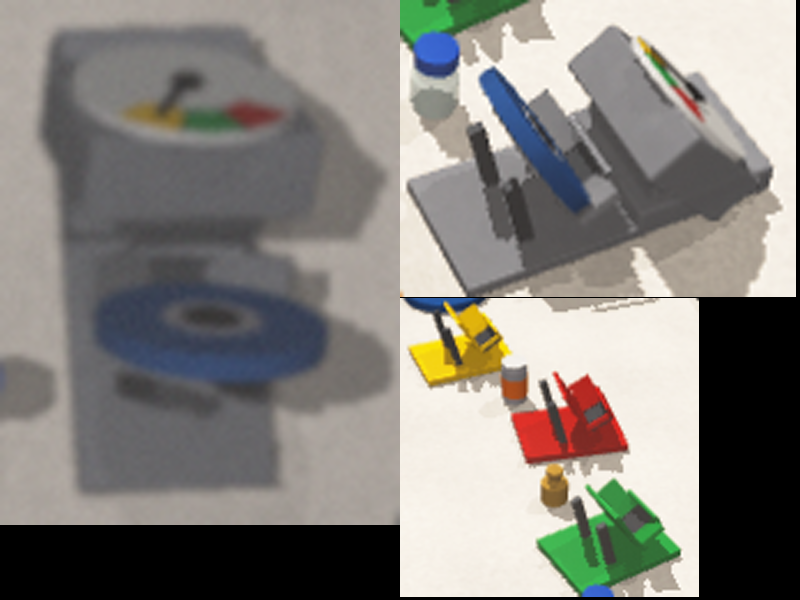

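View pics/crop1.png

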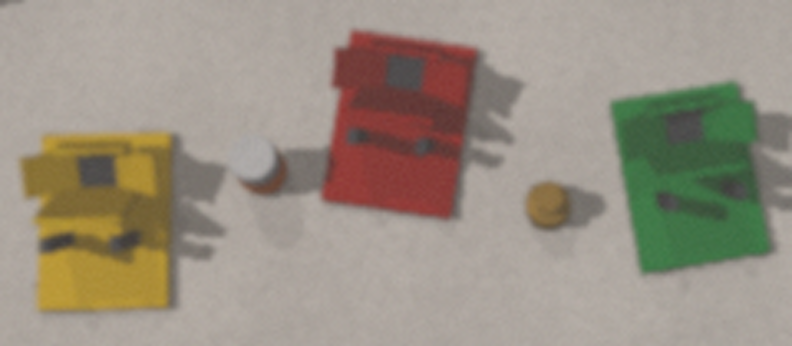

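```bash
cat >> h.py <<'E'
from scipy.optimize import minimize
def seatR(yaw): # columns x down slope, y level, z up and out
    o=np.array([np.cos(yaw),np.sin(yaw),0]);u=np.array([0,0,1.])
    z=o*np.sin(np.pi/3)+u*.5; x=o*.5-u*np.sin(np.pi/3)
    return np.c_[x,np.cross(z,x),z]
def disk(p,c,Rm,rad=.06,h=.007):
    a=np.linspace(0,2*np.pi,60)
    L=np.r_[np.c_[rad*np.cos(a),rad*np.sin(a),a*0+h],np.c_[rad*np.cos(a),rad*np.sin(a),a*0-h]]
    return cv2.convexHull(proj(p,L@Rm.T+c).astype(np.float32))[:,0]
def iou(p,m,c,Rm):
    b=np.zeros((1920,2560),np.uint8);cv2.fillPoly(b,[np.int32(disk(p,c,Rm)*4+1.5)],1)
    b=cv2.resize(b.astype(np.float32),(640,480),interpolation=cv2.INTER_AREA)
    return np.minimum(b,m).sum()/np.maximum(b,m).sum()
E
python3 - <<'E'
from h import *
P={n:eyes.camera(n) for n in("side","top")}
M={}
for n,p in P.items():
    d=eyes.regions_of(p,"plate_center");print(n,[(np.round(q["xy"]),round(q["p"],2),q["region"].sum()) for q in d[:3]])
    hs=cv2.cvtColor(p["image"],cv2.COLOR_RGB2HSV)
    near=cv2.dilate(d[0]["region"].astype(np.uint8),np.ones((3,3)))
    M[n]=d[0]["region"].astype(float)
f=lambda v:-iou(P["top"],M["top"],np.array([v[0],v[1],.085]),seatR(v[2]))
s=minimize(f,[.503,-.366,0.05],method="Nelder-Mead",options=dict(initial_simplex=[[.503,-.366,0],[.508,-.366,0],[.503,-.361,0],[.503,-.366,.15]]))
print("plate top fit",s.x,s.fun,"side iou",iou(P["side"],M["side"],np.r_[s.x[:2],.085],seatR(s.x[2])))
f2=lambda v:f(v)-iou(P["side"],M["side"],np.array([v[0],v[1],.085]),seatR(v[2]))
s2=minimize(f2,s.x,method="Nelder-Mead",options=dict(initial_simplex=[s.x,s.x+[.004,0,0],s.x+[0,.004,0],s.x+[0,0,.1]]));print("both",s2.x,s2.fun)
for l in["scale_seat","seat_red","seat_green","seat_yellow","plate_center"]:
    ob=[(p,d[0]["xy"]) for p in P.values() if (d:=eyes.landmark_of(p,l))]
    q=least_squares(lambda X:np.concatenate([proj(p,[X[0],X[1],.085])[0]-xy for p,xy in ob]),[.5,0]);print(l,q.x,np.round(q.fun,1))
p=P["top"]
C={"yellow":[(38,310),(172,308),(173,133),(43,133)],"red":[(323,202),(453,217),(478,48),(352,31)],"green":[(642,271),(772,253),(738,83),(612,100)]}
for k,c in C.items():
    w=np.array([onz(p,np.array(x)/3.3+[150,165],.008) for x in c]);e=w[3]-w[0];g=w[2]-w[1];h=w[0]-w[1]
    print(k,w.round(3).tolist(),"yaw",np.arctan2(e[1],e[0]).round(3),np.arctan2(g[1],g[0]).round(3),np.arctan2(-h[0],h[1]).round(3))
w=np.array([onz(p,np.array(x)/5+[415,165],.008) for x in [(80,491),(278,485),(62,240)]]);print("scale",w.round(3).tolist(),np.arctan2(*(w[2]-w[0])[::-1]),np.arctan2(-(w[0]-w[1])[0],(w[0]-w[1])[1]))
x,y,yaw=s2.x
o=np.array([np.cos(yaw),np.sin(yaw),0]);lat=np.array([-o[1],o[0],0])
c=np.array([x,y,0])+.135*o+[0,0,.075]
out=[]
for n in P:
  for t in (45,55):
    t=np.deg2rad(t);up=-o*np.cos(t)+np.array([0,0,np.sin(t)])
    Q=np.array([c+.07*(a*lat+b*up) for a,b in((-1,1),(1,1),(1,-1),(-1,-1))])
    Hm=cv2.getPerspectiveTransform(proj(P[n],Q).astype(np.float32),np.float32([[0,0],[300,0],[300,300],[0,300]]))
    im=cv2.warpPerspective(P[n]["image"],Hm,(300,300),flags=cv2.INTER_CUBIC)[:,:,::-1].copy()
    cv2.circle(im,(150,150),128,(255,0,255),1);out.append(im)
cv2.imwrite("pics/dial.png",np.vstack([np.hstack(out[:2]),np.hstack(out[2:])]))
E
```

```text
side [(array([377., 336.]), 0.56, np.int64(443))]
top [(array([456., 234.]), 0.76, np.int64(738))]
plate top fit [ 0.50470827 -0.36718601 -0.01454958] -0.9407810499359796 side iou 0.8580331546802942
both [ 0.50418936 -0.36684028 -0.00507942] -1.812799549481602
scale_seat [ 0.50456988 -0.36990601] [0. 0.]
seat_red [0.59927032 0.1210282 ] [0. 0.]
seat_green [ 0.5448766  -0.11610925] [-2.2  1.4  0.1 -2.2]
seat_yellow [0.50474111 0.37565243] [ 3.9  7.6 -3.5  1.5]
plate_center [ 0.50131468 -0.36465072] [-2.6  0.6  0.8 -2.8]
yellow [[0.433, 0.424], [0.436, 0.312], [0.585, 0.319], [0.584, 0.43]] yaw 0.035 0.042 0.025
red [[0.526, 0.19], [0.514, 0.081], [0.661, 0.062], [0.675, 0.17]] yaw -0.133 -0.128 -0.109
green [[0.47, -0.077], [0.486, -0.186], [0.632, -0.16], [0.616, -0.052]] yaw 0.167 0.176 0.145
scale [[0.427, -0.315], [0.431, -0.426], [0.568, -0.31]] 0.03492426794742715 0.03341486556080132
```

View pics/dial.png

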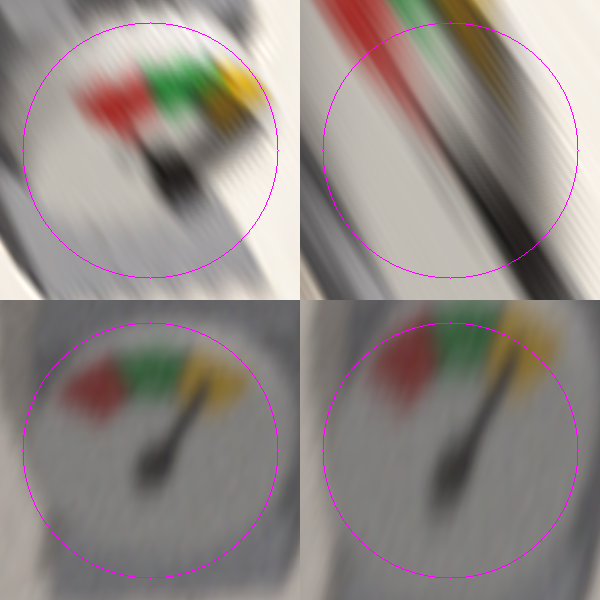

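```bash
cat >> h.py <<'E'
def tgt(x,y,yaw,up,fwd=0.,z=.085):
    """TCP pose 'up' m up the slope and 'fwd' m along the plate axis from a seat"""
    S=seatR(yaw); X=np.array([x,y,z])-S[:,0]*up+S[:,2]*fwd
    return X,np.c_[S[:,1],S[:,2],S[:,0]]
def rows(X,Rt,cur=None):
    s=r.read_state(); p=s["ee_pos"];R0=Ro.from_quat(s["eef_rot"])
    d=R0.inv().apply(X-p)/.2; w=(R0.inv()*Ro.from_matrix(Rt)).as_rotvec()/(np.pi/2)
    return np.round(d,3),np.round(w,3)
E
python3 - <<'E'
from h import *
s=r.read_state();print(s["time"],s["ft_force"])
X,Rt=tgt(.504,-.368,.02,.13);print("pregrasp",X)
for a in [X,np.array([.45,.25,.28]),np.array([.5,0,.28])]: print(a,*rows(a,Rt))
E
```

```text
1.9 [ 0.50670187  0.05313306 -0.11437462]
pregrasp [ 0.439013   -0.36929991  0.1975833 ]
[ 0.439013   -0.36929991  0.1975833 ] [-2.678 -4.153  0.125] [-0.291 -0.203  0.757]
[0.45 0.25 0.28] [-1.718 -1.209 -0.287] [-0.291 -0.203  0.757]
[0.5  0.   0.28] [-2.363 -2.308 -0.287] [-0.291 -0.203  0.757]
```

Request:
play_rows --pt "-0.2 -0.18 -0.1 -0.03 -0.02 0.08 60" --pt "-0.4 -0.36 -0.2 -0.06 -0.04 0.16 60" --pt "-0.6 -0.54 -0.3 -0.09 -0.06 0.24 60" --pt "-0.8 -0.72 -0.3 -0.12 -0.08 0.32 60" --pt "-1 -0.9 -0.3 -0.145 -0.1 0.378 60" --squeeze 25

```text
time: 2.52
ee_pos: [0.3352, 0.3537, 0.2831]
eef_rot: [0.446, 0.884, 0.099, 0.095]
ft_force: [-0.1, -0.5, 0.3]
width: 0.0535
```

Run:
```python
from h import *
s=r.read_state();print(s["time"],s["joint_positions"].round(2),s["ee_pos"],s["ft_force"])
X,Rt=tgt(.504,-.368,.02,.13)
for a in [X,np.array([.5,0,.28]),np.array([.45,-.15,.26])]: print(a,*rows(a,Rt))
```

```text
2.525 [-1.12 -0.19  0.07  1.92  0.2   1.21 -0.46] [0.33516551 0.3536793  0.28311554] [-0.0986118  -0.48881432  0.26230418]
[ 0.439013   -0.36929991  0.1975833 ] [-3.189 -1.817  0.219] [-0.145 -0.102  0.376]
[0.5  0.   0.28] [-1.909 -0.4    0.067] [-0.145 -0.102  0.376]
[ 0.45 -0.15  0.26] [-2.36  -1.055  0.032] [-0.145 -0.102  0.376]
```

Request:
play_rows --pt "-0.2 -0.08 0 -0.029 -0.02 0.075 60" --pt "-0.4 -0.16 0 -0.058 -0.041 0.15 60" --pt "-0.6 -0.24 0 -0.087 -0.061 0.226 60" --pt "-0.8 -0.32 0 -0.116 -0.082 0.3 60" --pt "-1 -0.4 0 -0.145 -0.102 0.376 60"

```text
time: 3.15
ee_pos: [0.3867, 0.1716, 0.2791]
eef_rot: [0.653, 0.716, 0.175, 0.171]
ft_force: [-0.5, 1.2, 1.3]
width: 0.0524
```

Run:
```python
from h import *
s=r.read_state();print(s["time"],s["joint_positions"].round(2),s["ee_pos"],s["ft_force"])
X,Rt=tgt(.504,-.368,.02,.13)
for a in [X,np.array([.45,-.15,.26])]: print(a,*rows(a,Rt))
```

```text
3.15 [-0.72 -0.5  -0.05  2.2   0.33  1.08 -0.79] [0.38666907 0.1716381  0.27906915] [-0.48145196  1.15257008  1.31895616]
[ 0.439013   -0.36929991  0.1975833 ] [-2.711 -0.193  0.406] [-0.018 -0.013  0.043]
[ 0.45 -0.15  0.26] [-1.628  0.096  0.189] [-0.018 -0.013  0.043]
```

Request:
play_rows --pt "-0.1 0.2 0.12 -0.01 -0.006 0.02 60" --pt "-0.3 0.43 0.25 -0.018 -0.013 0.043 60" --pt "-0.6 0.43 0.25 -0.018 -0.013 0.043 60" --pt "-0.8 0.43 0.25 -0.018 -0.013 0.043 60" --pt "-1 0.43 0.25 -0.018 -0.013 0.043 60"

```text
time: 3.78
ee_pos: [0.504, -0.0194, 0.2796]
eef_rot: [0.676, 0.69, 0.184, 0.181]
ft_force: [-0.1, 1.0, -1.0]
width: 0.0521
```

Run:
```python
from h import *
s=r.read_state();print(s["time"],s["joint_positions"].round(2),s["ee_pos"],s["ft_force"])
X,Rt=tgt(.504,-.368,.02,.13)
for a in [X,np.array([.5,-.2,.26])]: print(a,*rows(a,Rt))
```

```text
3.775 [-0.6  -0.44  0.4   2.14  0.32  0.91 -0.31] [ 0.50397758 -0.01936167  0.27955999] [-0.09143503  1.00165692 -0.97248018]
[ 0.439013   -0.36929991  0.1975833 ] [-1.742 -0.517  0.177] [-0.     0.001  0.   ]
[ 0.5  -0.2   0.26] [-0.903 -0.082  0.067] [-0.     0.001  0.   ]
```

Request:
play_rows --pt "-0.22 0 0 0 0 0 60" --pt "-0.44 0 0 0 0 0 60" --pt "-0.65 0 0 0 0 0 60" --pt "-0.83 0 0 0 0 0 60" --pt "-1 -0.05 0 0 0 0 60"

```text
time: 4.4
ee_pos: [0.4995, -0.2193, 0.2752]
eef_rot: [0.676, 0.69, 0.184, 0.182]
ft_force: [-0.2, 0.3, -0.5]
width: 0.0521
```

Run:
```python
from h import *
s=r.read_state();print(s["time"],s["joint_positions"].round(2),s["ee_pos"],s["ft_force"])
X,Rt=tgt(.504,-.368,.02,.13)
for a in [X]: print(a,*rows(a,Rt))
```

```text
4.4 [-0.59 -0.46  0.85  2.04  0.23  0.91  0.21] [ 0.49953602 -0.21934804  0.27517999] [-0.1574304   0.33766052 -0.51911127]
[ 0.439013   -0.36929991  0.1975833 ] [-0.743 -0.47   0.178] [0.    0.001 0.001]
```

Request:
play_rows --pt "-0.2 0 0.02 0 0 0 60" --pt "-0.4 0 0.04 0 0 0 60" --pt "-0.6 -0.05 0.05 0 0 0 60" --pt "-0.743 -0.1 0.06 0 0 0 60" --pt "-0.743 -0.2 0.06 0 0 0 60"

```text
time: 5.03
ee_pos: [0.4759, -0.3663, 0.2462]
eef_rot: [0.674, 0.692, 0.184, 0.183]
ft_force: [-0.6, 1.0, -0.3]
width: 0.0522
```

Run:
```python
from h import *
s=r.read_state();print(s["time"],s["joint_positions"].round(2),s["ee_pos"],s["ft_force"])
for u in (.13,.1):
  X,Rt=tgt(.504,-.368,.02,u); print(X,*rows(X,Rt))
```

```text
5.025 [-0.79 -0.5   1.31  1.92  0.24  0.91  0.52] [ 0.47588044 -0.3663051   0.2461729 ] [-0.59334051  0.96408093 -0.3145191 ]
[ 0.439013   -0.36929991  0.1975833 ] [-0.009 -0.282  0.118] [0.001 0.001 0.004]
[ 0.45401    -0.36899993  0.17160254] [-0.009 -0.282  0.268] [0.001 0.001 0.004]
```

```bash
cat > k.py <<'E'
from h import *
import itertools
D=[([-1.2606,.3322,-.0647,1.4601,.0216,1.3499,-.0885],[.2042,.5907,.2226],[.16563,.98619,0,0]),
([-1.12,-.19,.07,1.92,.2,1.21,-.46],[.3352,.3537,.2831],[.446,.884,.099,.095]),
([-.72,-.5,-.05,2.2,.33,1.08,-.79],[.3867,.1716,.2791],[.653,.716,.175,.171]),
([-.6,-.44,.4,2.14,.32,.91,-.31],[.504,-.0194,.2796],[.676,.69,.184,.181]),
([-.59,-.46,.85,2.04,.23,.91,.21],[.4995,-.2193,.2752],[.676,.69,.184,.182]),
([-.79,-.5,1.31,1.92,.24,.91,.52],[.4759,-.3663,.2462],[.674,.692,.184,.183])]
def fk(q,g,sg):
    h,a,b,L,e1,e2,e3,f,y0=g; R=Ro.identity(); p=np.array([0,0,0.])
    ax=["z","y","z","y","z","y","z"]; off=[(0,0,h),(0,0,0),(e1,0,a),(0,0,0),(e2,0,b),(e3,0,0),(0,0,L)]
    for i in range(7):
        R=R*Ro.from_euler(ax[i],sg[i]*q[i]+(f if i==6 else y0 if i==0 else 0)); p=p+R.apply(off[i])
    return p,R
G0=[.35,.48,.48,.25,0,0,0,0,0]
E
cat > fit.py <<'E'
from k import *
best=[]
for sg in itertools.product((-1,1),repeat=3):
  S=[-1,1,sg[0],1,sg[1],1,sg[2]]
  for f0 in (0,np.pi/2,np.pi,-np.pi/2):
    def res(g):
        o=[]
        for q,p,qt in D:
            P_,R_=fk(q,g,S); o+=list(P_-p)+list(.3*(R_.inv()*Ro.from_quat(qt)).as_rotvec())
        return np.array(o)
    G=list(G0);G[7]=f0
    s=least_squares(res,G); best.append((s.cost,S,s.x.round(4).tolist(),np.abs(s.fun).max()))
best.sort(key=lambda b:b[0]); print(*best[:3],sep="\n")
E
python3 fit.py
```

```text
(np.float64(0.00027611924123203914), [-1, 1, -1, 1, -1, 1, -1], [0.2979, 0.4676, 0.5217, 0.4035, 0.0162, -0.0045, 0.0504, 1.5097, -0.0631], np.float64(0.009913428379339903))
(np.float64(0.0002761192412320438), [-1, 1, -1, 1, -1, 1, -1], [0.2979, 0.4676, 0.5217, 0.4035, 0.0162, -0.0045, 0.0504, 1.5097, -0.0631], np.float64(0.009913428280936607))
(np.float64(0.00027611924123204385), [-1, 1, -1, 1, -1, 1, -1], [0.2979, 0.4676, 0.5217, 0.4035, 0.0162, -0.0045, 0.0504, 1.5097, -0.0631], np.float64(0.009913428238499203))
```

```bash
cat >> k.py <<'E'
S=[-1,1,-1,1,-1,1,-1]
G=[0.2979,0.4676,0.5217,0.4035,0.0162,-0.0045,0.0504,1.5097,-0.0631]
lo=np.array([-2.6,-.5,-1.47,.16,-1.27,.06,-2.6]);hi=np.array([2.6,2.12,1.34,2.42,4.41,2.06,2.6])
def ik(X,Rt,q3,seed):
    def res(v):
        q=np.r_[v[:2],q3,v[2:]];p,R=fk(q,G,S)
        return np.r_[p-X,.3*(R.inv()*Ro.from_matrix(Rt)).as_rotvec()]
    i=[0,1,3,4,5,6]
    L=lo[i].copy();L[1]=-1.2
    s=least_squares(res,np.delete(seed,2),bounds=(L,hi[i]));return np.r_[s.x[:2],q3,s.x[2:]],s.cost
E
python3 - <<'E'
from k import *
for nm,(x,y,yw) in dict(scale=(.504,-.368,.02),yellow=(.509,.372,.036)).items():
  for u in (.02,.09):
    X,Rt=tgt(x,y,yw,u)
    for q3 in (-.8,-.4,0,.4,.8):
        b=min((ik(X,Rt,q3,np.array([-np.sign(y)*.6+o,-.2,q3,2,s5,1,s7])) for o in(-.4,.4) for s5 in(-.2,.5) for s7 in(-.5,.5)),key=lambda a:a[1])
        print(nm,u,b[0].round(2),round(b[1],6))
E
```

```text
scale 0.02 [ 1.61  0.22 -0.8   2.02 -0.41  0.68  1.15] 0.0
scale 0.02 [ 1.25  0.17 -0.4   2.03 -0.55  0.71  1.27] 0.0
scale 0.02 [ 0.88  0.16  0.    2.03 -0.65  0.74  1.35] 0.0
scale 0.02 [ 0.51  0.18  0.4   2.03 -0.74  0.78  1.42] 0.0
scale 0.02 [ 0.16  0.23  0.8   2.04 -0.86  0.84  1.5 ] 0.0
scale 0.09 [ 1.71  0.07 -0.8   2.02 -0.52  0.85  1.25] 0.0
scale 0.09 [ 1.33  0.05 -0.4   2.02 -0.56  0.86  1.28] 0.0
scale 0.09 [ 0.94  0.05  0.    2.02 -0.59  0.87  1.3 ] 0.0
scale 0.09 [ 0.55  0.05  0.4   2.02 -0.62  0.88  1.32] 0.0
scale 0.09 [ 0.17  0.07  0.8   2.02 -0.66  0.9   1.35] 0.0
yellow 0.02 [-0.26  0.21 -0.8   2.05  0.84  0.8  -1.55] 0.0
yellow 0.02 [-0.62  0.17 -0.4   2.04  0.73  0.74 -1.47] 0.0
yellow 0.02 [-0.99  0.15  0.    2.04  0.64  0.71 -1.4 ] 0.0
yellow 0.02 [-1.36  0.17  0.4   2.03  0.54  0.68 -1.32] 0.0
yellow 0.02 [-1.72  0.21  0.8   2.03  0.4   0.65 -1.2 ] 0.0
yellow 0.09 [-0.26  0.05 -0.8   2.03  0.63  0.86 -1.39] 0.0
yellow 0.09 [-0.65  0.04 -0.4   2.03  0.6   0.84 -1.36] 0.0
yellow 0.09 [-1.04  0.04  0.    2.03  0.58  0.84 -1.35] 0.0
yellow 0.09 [-1.44  0.04  0.4   2.03  0.56  0.83 -1.33] 0.0
yellow 0.09 [-1.82  0.05  0.8   2.03  0.52  0.82 -1.3 ] 0.0
```

```bash
cat >> k.py <<'E'
def err(q,X,Rt):
    p,R=fk(q,G,S);return np.r_[X-p,.3*(R*R.inv()*1 and (R.inv()*Ro.from_matrix(Rt))).as_rotvec()]
def track(q,X0,R0,X1,R1,n=60):
    q=q.copy(); w=(Ro.from_matrix(R0).inv()*Ro.from_matrix(R1)).as_rotvec()
    for t in np.linspace(0,1,n+1)[1:]:
        X=X0+(X1-X0)*t;Rt=(Ro.from_matrix(R0)*Ro.from_rotvec(w*t)).as_matrix()
        for _ in range(6):
            def f(v):
                p,R=fk(v,G,S);return np.r_[p-X,.3*(R.inv()*Ro.from_matrix(Rt)).as_rotvec()]
            e=f(q);J=np.array([(f(q+1e-5*d)-e)/1e-5 for d in np.eye(7)]).T
            free=np.ones(7,bool)
            for _ in range(3):
                Jf=J*free;dq=-Jf.T@np.linalg.solve(Jf@Jf.T+1e-5*np.eye(6),e)
                b=((q+dq<lo)|(q+dq>hi))&free
                if not b.any():break
                free&=~b
            q=np.clip(q+dq,lo,hi)
    return q,np.abs(f(q)).max()
def path(q,pts):
    X0,R0=fk(q,G,S);R0=R0.as_matrix()
    for X,Rt in pts:
        q,e=track(q,X0,R0,np.array(X),Rt);print(np.round(X,3),q.round(2),round(e,4));X0,R0=np.array(X),Rt
    return q
E
python3 - <<'E'
from k import *
T=lambda *a:tgt(.504,-.368,.02,*a)
Rt=T(0)[1]
print("replay");q=path(np.array(D[2][0]),[([.504,-.02,.28],Rt),([.5,-.22,.275],Rt),([.476,-.366,.246],Rt)])
q=np.array(D[5][0]);q[1]+=.02;q[2]-=.02
print("A");path(q,[T(.13),T(.09),T(.02)])
print("B");path(q,[([.5,-.22,.28],Rt),([.55,0,.25],Rt),([.55,0,.17],Rt),([.5,-.22,.2],Rt),T(.1),T(.02)])
down=Ro.from_euler("y",-30,degrees=True).as_matrix()@Rt
E
```

```text
replay
[ 0.504 -0.02   0.28 ] [-0.32 -0.42  0.24  2.14  0.12  0.89 -0.1 ] 0.0
[ 0.5   -0.22   0.275] [-0.37 -0.35  0.77  2.02 -0.    0.91  0.45] 0.0
[ 0.476 -0.366  0.246] [-0.47 -0.04  1.33  1.9  -0.46  0.99  1.1 ] 0.0
A
[ 0.439 -0.369  0.198] [-0.7  -0.5   1.34  2.02  0.18  0.84  0.64] 0.0056
[ 0.459 -0.369  0.163] [-0.73 -0.5   1.34  2.08  0.25  0.74  0.55] 0.0176
[ 0.494 -0.368  0.102] [-0.81 -0.5   1.34  2.19  0.44  0.57  0.31] 0.0389
B
[ 0.5  -0.22  0.28] [-0.62 -0.46  0.9   2.02  0.2   0.93  0.26] 0.0
[0.55 0.   0.25] [-0.61 -0.32  0.44  2.11  0.23  0.81 -0.25] 0.0
[0.55 0.   0.17] [-0.61 -0.25  0.48  2.22  0.22  0.63 -0.24] 0.0
[ 0.5  -0.22  0.2 ] [-0.65 -0.41  1.01  2.13  0.16  0.76  0.34] 0.0
[ 0.454 -0.369  0.172] [-0.71 -0.47  1.34  2.07  0.19  0.76  0.61] 0.0151
[ 0.494 -0.368  0.102] [-0.79 -0.47  1.34  2.19  0.4   0.56  0.35] 0.0395
```

Run:
```python
from k import *
T=lambda *a:tgt(.504,-.368,.02,*a)
Rt=T(0)[1]
q=np.array(D[5][0]);q[1]+=.02;q[2]-=.02
def tl(tilt,yaw): # tilt from vertical outward, world yaw
    return (Ro.from_euler("z",yaw,degrees=True)*Ro.from_euler("y",30-tilt,degrees=True)).as_matrix()@Rt
for nm,pts in {
"C":[([.5,-.22,.28],Rt),([.65,0,.28],tl(10,0)),([.65,-.35,.28],tl(10,0)),([.55,-.37,.28],tl(20,0)),T(.12),T(.02)],
"D":[([.5,-.22,.28],Rt),([.7,0,.28],tl(0,0)),([.6,-.4,.28],tl(0,-35)),([.5,-.37,.25],tl(20,-20)),T(.12),T(.02)],
"E":[([.58,-.37,.3],tl(10,0)),([.66,-.38,.3],tl(0,0)),([.5,-.37,.25],tl(20,0)),T(.12),T(.02)],
"F":[([.56,-.3,.28],tl(0,-20)),([.56,-.4,.28],tl(0,-40)),([.5,-.37,.25],tl(20,-20)),T(.12),T(.02)],
}.items(): print(nm);path(q,pts)
```

```text
C
[ 0.5  -0.22  0.28] [-0.62 -0.46  0.9   2.02  0.2   0.93  0.26] 0.0
[0.65 0.   0.28] [-0.75  0.29  0.86  1.5  -0.26  1.28  0.15] 0.0
[ 0.65 -0.35  0.28] [-0.05  0.55  0.86  1.22 -0.54  1.43  0.77] 0.0
[ 0.55 -0.37  0.28] [-0.1   0.24  0.92  1.59 -0.49  1.21  0.95] 0.0
[ 0.444 -0.369  0.189] [-0.02  0.01  0.99  2.01 -0.59  0.93  1.3 ] 0.0
[ 0.494 -0.368  0.102] [ 0.06  0.25  0.91  2.04 -0.9   0.86  1.53] 0.0
D
[ 0.5  -0.22  0.28] [-0.62 -0.46  0.9   2.02  0.2   0.93  0.26] 0.0
[0.7  0.   0.28] [-0.57  0.61  0.88  1.15 -0.46  1.58  0.23] 0.0
[ 0.6  -0.4   0.28] [ 0.    0.7   1.    1.08 -0.58  1.63  0.25] 0.0
[ 0.5  -0.37  0.25] [-0.43  0.08  1.16  1.78 -0.27  1.03  0.49] 0.0
[ 0.444 -0.369  0.189] [-0.31  0.03  1.29  2.01 -0.6   0.94  1.31] 0.0
[ 0.494 -0.368  0.102] [-0.1   0.32  1.1   2.05 -1.    0.92  1.6 ] 0.0
E
[ 0.58 -0.37  0.3 ] [-1.19 -0.49  1.34  1.72  0.55  1.16  0.1 ] 0.0577
[ 0.66 -0.38  0.3 ] [-1.19 -0.49  1.34  1.7   0.53  1.16  0.13] 0.1197
[ 0.5  -0.37  0.25] [-0.98 -0.49  1.34  1.84  0.4   1.04  0.3 ] 0.0213
[ 0.444 -0.369  0.189] [-0.7  -0.49  1.34  2.03  0.18  0.81  0.63] 0.0087
[ 0.494 -0.368  0.102] [-0.8  -0.49  1.34  2.19  0.43  0.56  0.32] 0.0391
F
[ 0.56 -0.3   0.28] [-1.25 -0.48  1.34  1.76  0.53  1.24 -0.32] 0.0829
[ 0.56 -0.4   0.28] [-1.19 -0.48  1.34  1.73  0.61  1.23 -0.58] 0.0982
[ 0.5  -0.37  0.25] [-1.04 -0.48  1.34  1.85  0.52  1.04 -0.15] 0.0119
[ 0.444 -0.369  0.189] [-0.69 -0.48  1.34  2.03  0.16  0.81  0.64] 0.009
[ 0.494 -0.368  0.102] [-0.79 -0.48  1.34  2.19  0.41  0.56  0.34] 0.0393
```

Run:
```python
from k import *
T=lambda *a:tgt(.504,-.368,.02,*a)
Y=lambda *a:tgt(.509,.372,.036,*a)
Rt=T(0)[1]
q=np.array(D[5][0]);q[1]+=.02;q[2]-=.02
def tl(tilt,yaw): return (Ro.from_euler("z",yaw,degrees=True)*Ro.from_euler("y",30-tilt,degrees=True)).as_matrix()@Rt
C=[([.5,-.22,.28],Rt),([.65,0,.28],tl(10,0)),([.65,-.35,.28],tl(10,0)),([.55,-.37,.28],tl(20,0)),T(.12),T(.02)]
print("C");q1=path(q,C+[T(.13),([.55,-.3,.25],Rt),([.55,0,.25],Rt),([.55,.3,.25],Rt),Y(.13),Y(.02)])
print("C direct carry");path(q1*0+path(q,C),[T(.13),([.45,-.2,.22],Rt),([.45,0,.22],Rt),Y(.13),Y(.02)])
print("C skip");path(q,[([.5,-.22,.28],Rt),([.62,-.1,.28],tl(10,0)),([.62,-.37,.28],tl(10,0)),T(.12),T(.02)])
```

```text
C
[ 0.5  -0.22  0.28] [-0.62 -0.46  0.9   2.02  0.2   0.93  0.26] 0.0
[0.65 0.   0.28] [-0.75  0.29  0.86  1.5  -0.26  1.28  0.15] 0.0
[ 0.65 -0.35  0.28] [-0.05  0.55  0.86  1.22 -0.54  1.43  0.77] 0.0
[ 0.55 -0.37  0.28] [-0.1   0.24  0.92  1.59 -0.49  1.21  0.95] 0.0
[ 0.444 -0.369  0.189] [-0.02  0.01  0.99  2.01 -0.59  0.93  1.3 ] 0.0
[ 0.494 -0.368  0.102] [ 0.06  0.25  0.91  2.04 -0.9   0.86  1.53] 0.0
[ 0.439 -0.369  0.198] [-0.02 -0.01  0.99  2.   -0.55  0.94  1.27] 0.0
[ 0.55 -0.3   0.25] [-0.16 -0.02  0.82  1.89 -0.43  0.92  0.89] 0.0
[0.55 0.   0.25] [-0.24 -0.28  0.15  2.11  0.06  0.79 -0.09] 0.0
[0.55 0.3  0.25] [-0.37 -0.03 -0.41  1.9   0.41  0.9  -0.96] 0.0
[0.444 0.37  0.198] [-0.5  -0.03 -0.57  2.02  0.53  0.91 -1.31] 0.0
[0.499 0.372 0.102] [-0.5   0.18 -0.53  2.04  0.76  0.76 -1.49] 0.0
C direct carry
[ 0.5  -0.22  0.28] [-0.62 -0.46  0.9   2.02  0.2   0.93  0.26] 0.0
[0.65 0.   0.28] [-0.75  0.29  0.86  1.5  -0.26  1.28  0.15] 0.0
[ 0.65 -0.35  0.28] [-0.05  0.55  0.86  1.22 -0.54  1.43  0.77] 0.0
[ 0.55 -0.37  0.28] [-0.1   0.24  0.92  1.59 -0.49  1.21  0.95] 0.0
[ 0.444 -0.369  0.189] [-0.02  0.01  0.99  2.01 -0.59  0.93  1.3 ] 0.0
[ 0.494 -0.368  0.102] [ 0.06  0.25  0.91  2.04 -0.9   0.86  1.53] 0.0
[ 0.439 -0.369  0.198] [-0.02 -0.01  0.99  2.   -0.55  0.94  1.27] 0.0
[ 0.45 -0.2   0.22] [ 0.01 -0.37  0.5   2.2  -0.16  0.83  0.63] 0.0
[0.45 0.   0.22] [ 0.26 -0.5  -0.2   2.32 -0.23  0.81  0.19] 0.0082
[0.444 0.37  0.198] [-0.28 -0.03 -0.78  2.02  0.52  0.9  -1.3 ] 0.0
[0.499 0.372 0.102] [-0.32  0.2  -0.74  2.04  0.82  0.78 -1.54] 0.0
C skip
[ 0.5  -0.22  0.28] [-0.62 -0.46  0.9   2.02  0.2   0.93  0.26] 0.0
[ 0.62 -0.1   0.28] [-0.72  0.27  1.02  1.55 -0.31  1.29  0.36] 0.0
[ 0.62 -0.37  0.28] [-0.08  0.54  0.96  1.27 -0.58  1.44  0.85] 0.0
[ 0.444 -0.369  0.189] [-0.1   0.02  1.08  2.01 -0.59  0.93  1.3 ] 0.0
[ 0.494 -0.368  0.102] [ 0.01  0.27  0.98  2.04 -0.93  0.88  1.55] 0.0
```

```bash
cat > go.py <<'E'
import sys
from k import *
Rt=tgt(.504,-.368,.02,0)[1]
def tl(tilt,yaw=0): return (Ro.from_euler("z",yaw,degrees=True)*Ro.from_euler("y",30-tilt,degrees=True)).as_matrix()@Rt
def show(pts):
    s=r.read_state();print(s["time"],s["joint_positions"].round(2),s["ee_pos"].round(4),"F",s["ft_force"].round(1),"w",round(s["width"],4))
    for X,R_ in pts: print(np.round(X,3),*[a.tolist() for a in rows(np.array(X),R_)])
E
python3 -c "
from go import *
show([([.5,-.22,.28],Rt),([.6,-.17,.28],tl(18))])"
```

```text
5.025 [-0.79 -0.5   1.31  1.92  0.24  0.91  0.52] [ 0.4759 -0.3663  0.2462] F [-0.6  1.  -0.3] w 0.0522
[ 0.5  -0.22  0.28] [0.728, 0.206, -0.08] [0.001, 0.001, 0.004]
[ 0.6  -0.17  0.28] [0.965, 0.645, 0.173] [0.134, 0.004, 0.005]
```

Request:
play_rows --pt "0.25 0.07 -0.03 0 0 0 60" --pt "0.5 0.14 -0.06 0 0 0 60" --pt "0.73 0.21 -0.08 0 0 0 60" --pt "0.85 0.42 0.05 0.07 0 0 60" --pt "0.965 0.645 0.173 0.134 0 0 60"

```text
time: 5.65
ee_pos: [0.5719, -0.185, 0.275]
eef_rot: [0.692, 0.701, 0.127, 0.117]
ft_force: [0.3, -1.7, -1.4]
width: 0.0522
```

```bash
python3 -c "
from go import *
show([([.65,0,.28],tl(10))])"
```

```text
5.65 [-0.76 -0.05  1.05  1.8  -0.09  1.04  0.35] [ 0.5719 -0.185   0.275 ] F [ 0.3 -1.7 -1.4] w 0.0522
[0.65 0.   0.28] [0.919, 0.386, 0.124] [0.11, -0.002, -0.003]
```

Request:
play_rows --pt "0.15 0.15 0.04 0.05 0 0 60" --pt "0.35 0.3 0.08 0.1 0 0 60" --pt "0.55 0.386 0.124 0.11 0 0 60" --pt "0.75 0.386 0.124 0.11 0 0 60" --pt "0.92 0.386 0.124 0.11 0 0 60"

```text
time: 6.28
ee_pos: [0.6493, -0.0001, 0.2781]
eef_rot: [0.7, 0.709, 0.064, 0.058]
ft_force: [0.1, 0.6, 0.3]
width: 0.0522
```

```bash
python3 -c "
from go import *
show([([.65,-.2,.28],tl(10)),([.65,-.35,.28],tl(10))])"
```

```text
6.275 [-0.89  0.35  1.05  1.53 -0.34  1.28  0.2 ] [ 6.493e-01 -1.000e-04  2.781e-01] F [0.1 0.6 0.3] w 0.0522
[ 0.65 -0.2   0.28] [-0.999, -0.007, -0.02] [-0.001, -0.0, -0.003]
[ 0.65 -0.35  0.28] [-1.749, -0.016, -0.028] [-0.001, -0.0, -0.003]
```

Request:
play_rows --pt "-0.2 0 0 0 0 0 60" --pt "-0.4 0 0 0 0 0 60" --pt "-0.6 0 0 0 0 0 60" --pt "-0.8 0 0 0 0 0 60" --pt "-1 0 0 0 0 0 60"

```text
time: 6.9
ee_pos: [0.6519, -0.2027, 0.2766]
eef_rot: [0.7, 0.709, 0.065, 0.058]
ft_force: [0.2, -0.2, 0.7]
width: 0.0525
```

Request:
play_rows --pt "-0.2 0 0 0 0 0 60" --pt "-0.4 0 0 0 0 0 60" --pt "-0.6 0 0 0 0 0 60" --pt "-0.8 0 0 0 0 0 60" --pt "-0.8 0 0 0 0 0 60"

```text
time: 7.52
ee_pos: [0.6519, -0.3659, 0.2745]
eef_rot: [0.702, 0.707, 0.064, 0.058]
ft_force: [-0.2, 0.9, -0.6]
width: 0.0521
```

```bash
python3 -c "
from go import *
show([([.53,-.37,.27],tl(20)),tgt(.504,-.368,.02,.12)])"
```

```text
7.525 [-0.06  0.62  0.94  1.2  -0.62  1.43  0.81] [ 0.6519 -0.3659  0.2745] F [-0.2  0.9 -0.6] w 0.0521
[ 0.53 -0.37  0.27] [-0.016, -0.605, -0.082] [-0.113, -0.001, -0.008]
[ 0.444 -0.369  0.189] [-0.012, -1.098, 0.244] [-0.224, -0.002, -0.009]
```

Request:
play_rows --pt "-0.006 -0.2 -0.03 -0.04 0 -0.003 60" --pt "-0.01 -0.4 -0.06 -0.08 0 -0.006 60" --pt "-0.016 -0.6 -0.08 -0.113 0 -0.008 60" --pt "-0.015 -0.8 0.05 -0.17 0 -0.008 60" --pt "-0.012 -0.98 0.15 -0.224 -0.002 -0.009 60"

```text
time: 8.15
ee_pos: [0.4654, -0.365, 0.2108]
eef_rot: [0.674, 0.691, 0.188, 0.182]
ft_force: [-0.5, -1.1, 0.8]
width: 0.0521
```

```bash
python3 -c "
from go import *
P={n:eyes.camera(n) for n in('side','top')}
for n in P: cv2.imwrite(f'pics/{n}1.png',P[n]['image'][:,:,::-1])
for l in('plate_center','scale_seat','seat_yellow'):
  ob=[]
  for n,p in P.items():
    d=eyes.landmark_of(p,l)
    if d: ob.append((p,d[0]['xy']))
    print(l,n,[(q['xy'],round(q['p'],2)) for q in d[:1]], [onz(p,q['xy'],.085).round(4) for q in d[:1]])
show([tgt(.504,-.368,.02,.12),tgt(.504,-.368,.02,.08),tgt(.504,-.368,.02,.021)])"
```

```text
plate_center side [([377.2, 336.4], 0.65)] [array([ 0.5083, -0.37  ])]
plate_center top [([458.1, 234.3], 0.77)] [array([ 0.4944, -0.3699])]
scale_seat side [([373.7, 336.2], 0.62)] [array([ 0.5007, -0.3664])]
scale_seat top [([454.8, 229.8], 0.82)] [array([ 0.5064, -0.3617])]
seat_yellow side [] []
seat_yellow top [([176.4, 227.6], 0.92)] [array([0.5064, 0.366 ])]
8.55 [-0.27 -0.01  1.1   1.97 -0.51  0.88  1.13] [ 0.4677 -0.3661  0.2128] F [0.  0.1 0. ] w 0.052
[ 0.444 -0.369  0.189] [-0.012, -0.162, 0.044] [0.001, -0.002, 0.004]
[ 0.464 -0.369  0.154] [-0.013, -0.163, 0.244] [0.001, -0.002, 0.004]
[ 0.494 -0.368  0.103] [-0.014, -0.163, 0.539] [0.001, -0.002, 0.004]
```

Request:
play_rows --pt "-0.005 -0.08 0.02 0 0 0 60" --pt "-0.01 -0.162 0.044 0.001 -0.002 0.004 60" --pt "-0.01 -0.162 0.13 0.001 -0.002 0.004 60" --pt "-0.01 -0.163 0.24 0.001 -0.002 0.004 60" --pt "-0.01 -0.163 0.24 0.001 -0.002 0.004 60"

```text
time: 9.18
ee_pos: [0.4607, -0.3676, 0.1516]
eef_rot: [0.677, 0.689, 0.184, 0.179]
ft_force: [-0.0, -1.2, -0.5]
width: 0.0521
```

```bash
python3 -c "
from go import *
P={n:eyes.camera(n) for n in('side','top')}
a=cv2.resize(P['side']['image'][260:390,310:460],None,fx=4,fy=4,interpolation=cv2.INTER_CUBIC)
b=cv2.resize(P['top']['image'][180:300,410:510],(200,240),interpolation=cv2.INTER_CUBIC)
o=np.zeros((520,800,3),np.uint8);o[:,:600]=a;o[:240,600:]=b
cv2.imwrite('pics/pre.png',o[:,:,::-1])
s=r.read_state();R_=Ro.from_quat(s['eef_rot']).as_matrix()
for k in(-.026,0,.026):
  print(((proj(P['side'],s['ee_pos']+R_[:,1]*k)[0]-[310,260])*4).round())
show([tgt(.503,-.367,.02,.08),tgt(.503,-.367,.02,.021)])"
```

```text
[166. 273.]
[203. 247.]
[240. 221.]
9.275 [-0.22  0.14  1.13  2.04 -0.75  0.83  1.35] [ 0.4609 -0.3686  0.1536] F [0.9 0.6 1.4] w 0.052
[ 0.463 -0.368  0.154] [0.004, 0.011, 0.002] [-0.001, 0.0, -0.002]
[ 0.493 -0.367  0.103] [0.004, 0.011, 0.297] [-0.001, 0.0, -0.002]
```

View pics/pre.png

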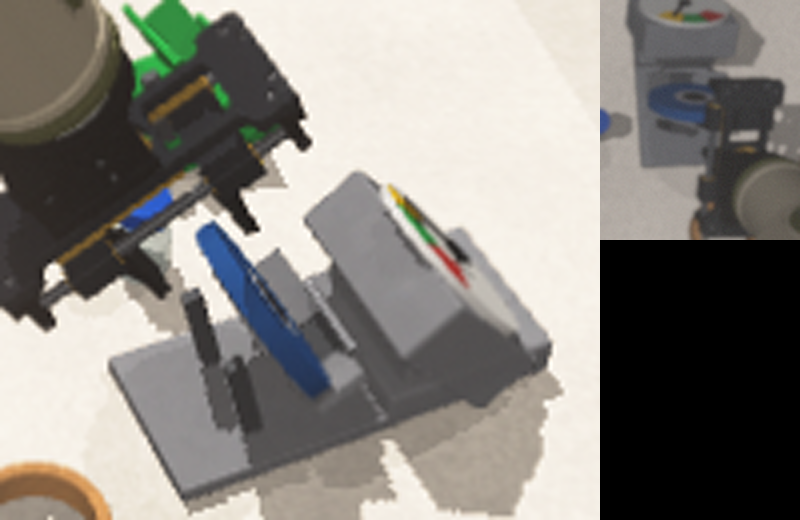

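```bash
python3 -c "
from go import *
p=eyes.camera('side')
Sm=seatR(.02);c=np.array([.503,-.367,.085])
for v in [(-.013,.035,-.007),(-.013,-.035,-.007),(-.013,.035,-.013),(-.06,0,-.007),(.06,0,-.007),(.06,0,.007),(.045,-.05,.026),(.045,.05,.026)]:
  print(v,((proj(p,c+Sm@np.array(v))[0]-[310,260])*4).round())
for h in (.03,.05,.07): print(h,[ (onz(p,np.array(x)/4+[310,260],h)-c[:2]).round(3) for x in((190,295),(240,365))])
s=r.read_state();R_=Ro.from_quat(s['eef_rot']).as_matrix()
"
```

```text
(-0.013, 0.035, -0.007) [215. 261.]
(-0.013, -0.035, -0.007) [268. 345.]
(-0.013, 0.035, -0.013) [207. 266.]
(-0.06, 0, -0.007) [210. 267.]
(0.06, 0, -0.007) [286. 352.]
(0.06, 0, 0.007) [304. 339.]
(0.045, -0.05, 0.026) [361. 371.]
(0.045, 0.05, 0.026) [283. 255.]
0.03 [array([-0.013,  0.063]), array([-0.007,  0.001])]
0.05 [array([-0.021,  0.048]), array([-0.016, -0.013])]
0.07 [array([-0.029,  0.033]), array([-0.024, -0.027])]
```

Request:
play_rows --pt "0.004 0.011 0 0 0 0 48" --pt "0.004 0.011 0.1 0 0 0 48" --pt "0.004 0.011 0.2 0 0 0 48" --pt "0.004 0.011 0.297 0 0 0 48" --pt "0.004 0.011 0.297 0 0 0 48"

```text
time: 9.95
ee_pos: [0.4936, -0.366, 0.103]
eef_rot: [0.677, 0.689, 0.185, 0.18]
ft_force: [-1.4, 0.2, 0.2]
width: 0.0417
```

```bash
python3 -c "
from go import *
P={n:eyes.camera(n) for n in('side','top')}
a=cv2.resize(P['side']['image'][260:390,310:460],None,fx=4,fy=4,interpolation=cv2.INTER_CUBIC)
cv2.imwrite('pics/g.png',a[:,:,::-1])
show([tgt(.503,-.367,.02,.021)])"
```

```text
10.05 [-0.12  0.31  1.01  2.04 -0.98  0.81  1.51] [ 0.4934 -0.367   0.1043] F [-0.3  1.1  0.9] w 0.0418
[ 0.493 -0.367  0.103] [-0.001, -0.007, 0.003] [0.001, -0.0, -0.002]
```

View pics/g.png

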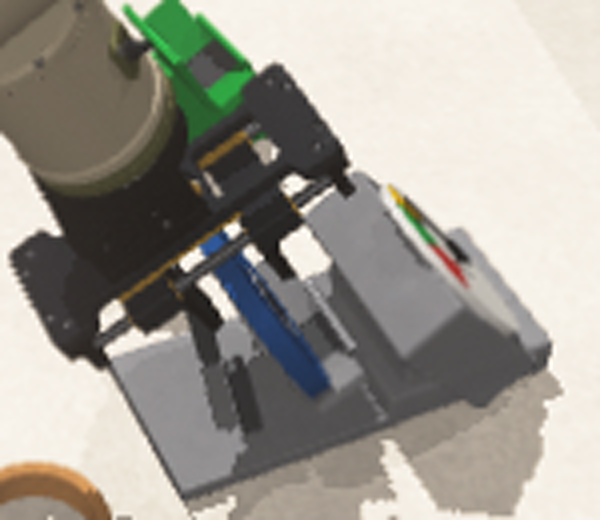

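Request:
play_rows --pt "0 0 0 0 0 0 0" --pt "0 0 0 0 0 0 0" --pt "0 0 0 0 0 0 0" --pt "0 0 0 0 0 0 0" --squeeze 10

```text
time: 10.55
ee_pos: [0.4937, -0.3666, 0.1037]
eef_rot: [0.677, 0.689, 0.186, 0.181]
ft_force: [-0.7, 0.0, 2.2]
width: 0.0135
```

Request:
play_rows --pt "0 0 0 0 0 0 0" --pt "0 0 0 0 0 0 0" --pt "0 0 -0.05 0 0 0 0" --pt "0 0 -0.12 0 0 0 0" --pt "0 0 -0.2 0 0 0 0" --squeeze 35

```text
time: 11.18
ee_pos: [0.4737, -0.366, 0.138]
eef_rot: [0.677, 0.69, 0.185, 0.18]
ft_force: [6.3, -0.4, -6.1]
width: 0.0139
```

Request:
play_rows --pt "0 0 -0.1 0 0 0 0" --pt "0 0 -0.2 0 0 0 0" --pt "0 0 -0.3 0 0 0 0" --pt "0 0.02 -0.38 0 0 0 0" --pt "0 0.08 -0.4 0 0 0 0"

```text
time: 11.8
ee_pos: [0.4467, -0.3675, 0.2155]
eef_rot: [0.677, 0.689, 0.186, 0.18]
ft_force: [0.7, -0.7, -5.2]
width: 0.0136
```

```bash
python3 -c "
from go import *
P={n:eyes.camera(n) for n in('side','top')}
for n in P:
  d=eyes.landmark_of(P[n],'seat_yellow');print(n,[(q['xy'],round(q['p'],2),onz(P[n],q['xy'],.085)) for q in d[:1]])
show([([.55,-.3,.25],Rt)])"
```

```text
side [([410.8, 308.3], 0.72, array([ 0.63034294, -0.31674603]))]
top [([175.9, 226.1], 0.81, array([0.5104032 , 0.36753895]))]
12.0 [-0.33 -0.09  1.15  1.99 -0.4   0.87  1.06] [ 0.4474 -0.3671  0.2144] F [-0.5 -0.  -5.6] w 0.0136
[ 0.55 -0.3   0.25] [0.326, 0.539, 0.105] [-0.001, -0.001, -0.001]
```

Request:
play_rows --pt "0.05 0.15 0.03 0 0 0 0" --pt "0.1 0.35 0.07 0 0 0 0" --pt "0.25 0.5 0.1 0 0 0 0" --pt "0.42 0.54 0.105 0 0 0 0" --pt "0.6 0.54 0.105 0 0 0 0"

```text
time: 12.62
ee_pos: [0.5492, -0.2442, 0.2499]
eef_rot: [0.677, 0.69, 0.184, 0.18]
ft_force: [0.6, 1.1, -5.9]
width: 0.0137
```

Request:
play_rows --pt "0.19 0 0 0 0 0 0" --pt "0.39 0 0 0 0 0 0" --pt "0.6 0 0 0 0 0 0" --pt "0.8 0 0 0 0 0 0" --pt "1 0 0 0 0 0 0"

```text
time: 13.25
ee_pos: [0.5445, -0.0445, 0.2496]
eef_rot: [0.677, 0.689, 0.184, 0.179]
ft_force: [0.8, -0.4, -5.8]
width: 0.0134
```

```bash
python3 -c "
from go import *
show([([.55,.0,.25],Rt),([.55,.3,.25],Rt)])"
```

```text
13.25 [-0.46 -0.28  0.4   2.1   0.17  0.78 -0.12] [ 0.5445 -0.0445  0.2496] F [ 0.8 -0.4 -5.8] w 0.0134
[0.55 0.   0.25] [0.222, 0.028, 0.014] [-0.002, -0.001, -0.002]
[0.55 0.3  0.25] [1.722, 0.05, 0.03] [-0.002, -0.001, -0.002]
```

Request:
play_rows --pt "0.19 0.02 0.01 0 0 0 0" --pt "0.39 0.03 0.02 0 0 0 0" --pt "0.6 0.03 0.02 0 0 0 0" --pt "0.8 0.03 0.02 0 0 0 0" --pt "1 0.03 0.02 0 0 0 0"

```text
time: 13.88
ee_pos: [0.5481, 0.1553, 0.2491]
eef_rot: [0.677, 0.689, 0.183, 0.179]
ft_force: [0.4, -0.4, -4.8]
width: 0.014
```

Request:
play_rows --pt "0.2 0 0 0 0 0 0" --pt "0.4 0 0 0 0 0 0" --pt "0.6 0 0 0 0 0 0" --pt "0.8 -0.05 0 0 0 0 0" --pt "1 -0.1 0 0 0 0 0"

```text
time: 14.5
ee_pos: [0.527, 0.3548, 0.2389]
eef_rot: [0.677, 0.689, 0.183, 0.18]
ft_force: [1.2, 0.1, -6.2]
width: 0.0138
```

```bash
python3 -c "
from go import *
show([tgt(.511,.37,.036,.13,.004),tgt(.511,.37,.036,.06,.004)])
P={n:eyes.camera(n) for n in('side','top')}
for l in ('seat_yellow','plate_center'):
 for n in P:
  d=eyes.landmark_of(P[n],l);print(l,n,[(q['xy'],round(q['p'],2),onz(P[n],q['xy'],.085)) for q in d[:2]])
s=r.read_state();R_=Ro.from_quat(s['eef_rot']).as_matrix()
c=s['ee_pos']+R_[:,2]*.021
print('plate est',c,[proj(P[n],c) for n in P])
"
```

```text
14.5 [-0.72  0.08 -0.16  1.82  0.5   0.94 -1.1 ] [0.527  0.3548 0.2389] F [ 1.2  0.1 -6.2] w 0.0138
[0.45  0.368 0.2  ] [0.072, -0.433, -0.021] [-0.003, 0.006, -0.01]
[0.484 0.369 0.139] [0.075, -0.432, 0.329] [-0.003, 0.006, -0.01]
seat_yellow side [([287.0, 185.5], 0.84, array([0.51582271, 0.37810125]))]
seat_yellow top [([178.2, 290.8], 0.74, array([0.34279208, 0.35243082])), ([176.1, 225.8], 0.67, array([0.51120283, 0.36705824]))]
plate_center side [([296.7, 152.9], 0.69, array([0.63044356, 0.61297778])), ([286.4, 188.0], 0.62, array([0.50857778, 0.36209387]))]
plate_center top [([163.6, 206.8], 0.86, array([0.56181127, 0.40334912]))]
plate est [0.5386648  0.35279448 0.22225826] [array([[294.03701306, 153.14213649]]), array([[166.81505992, 203.03183513]])]
```

Request:
play_rows --pt "0.03 -0.15 0 0 0 0 0" --pt "0.05 -0.3 -0.02 -0.003 0.006 -0.01 0" --pt "0.075 -0.433 -0.02 -0.003 0.006 -0.01 0" --pt "0.075 -0.433 0.1 -0.003 0.006 -0.01 0" --pt "0.075 -0.433 0.2 -0.003 0.006 -0.01 0"

```text
time: 15.42
ee_pos: [0.4737, 0.3668, 0.1633]
eef_rot: [0.671, 0.694, 0.188, 0.181]
ft_force: [0.2, -0.0, -5.6]
width: 0.0137
```

```bash
python3 -c "
from go import *
show([tgt(.51,.37,.036,.06,.003)])
P={n:eyes.camera(n) for n in('side','top')}
s=r.read_state();R_=Ro.from_quat(s['eef_rot']).as_matrix()
c=s['ee_pos']+R_[:,2]*.021
print('plate est',c)
a=cv2.resize(P['side']['image'][110:230,220:340],(480,480),interpolation=cv2.INTER_CUBIC)
b=cv2.resize(P['top']['image'][180:280,140:220],(320,400),interpolation=cv2.INTER_CUBIC)
Sm=seatR(.036);q=np.array([.51,.37,.085])
for v in [(0,0,0),(-.013,.035,-.007),(-.013,-.035,-.007),(.045,.035,.026),(.045,-.035,.026),(.067,0,.026)]:
  X=q+Sm@np.array(v)
  for im,p,o,k in((a,P['side'],[220,110],4),(b,P['top'],[140,180],4)):
    cv2.circle(im,tuple(int(z) for z in ((proj(p,X)[0]-o)*k)),2,(255,0,255),-1)
o=np.zeros((480,800,3),np.uint8);o[:,:480]=a;o[:400,480:]=b
cv2.imwrite('pics/y.png',o[:,:,::-1])
"
```

```text
15.425 [-0.78  0.09 -0.21  1.99  0.61  0.83 -1.32] [0.4737 0.3668 0.1633] F [ 0.2 -0.  -5.6] w 0.0137
[0.483 0.369 0.138] [0.009, -0.024, 0.13] [0.003, -0.001, -0.001]
plate est [0.48425212 0.36595801 0.1435309 ]
```

View pics/y.png

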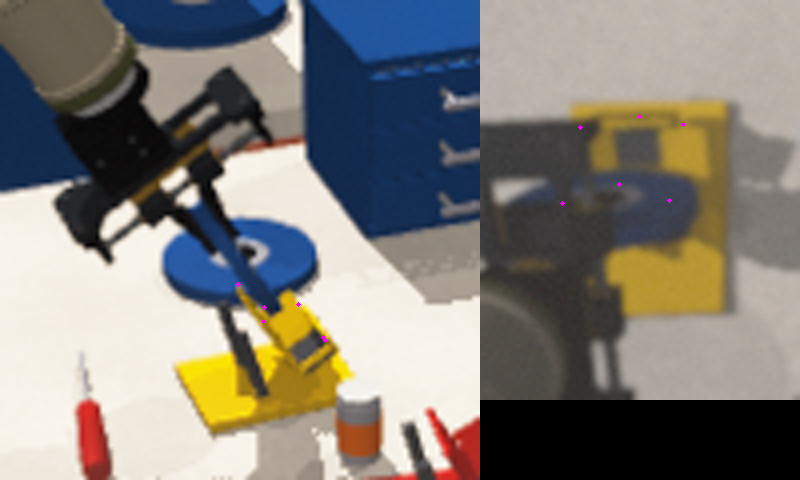

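Request:
play_rows --pt "0.005 -0.024 0.03 0.003 0 0 0" --pt "0.009 -0.024 0.08 0.003 0 0 0" --pt "0.009 -0.024 0.13 0.003 0 0 0" --pt "0.009 -0.024 0.18 0.003 0 0 0" --pt "0.009 -0.024 0.23 0.003 0 0 0"

```text
time: 16.15
ee_pos: [0.4922, 0.3706, 0.1214]
eef_rot: [0.671, 0.695, 0.187, 0.179]
ft_force: [-0.2, 0.1, -4.7]
width: 0.014
```

```bash
python3 -c "
from go import *
show([tgt(.51,.37,.036,.0213,.003)])"
```

```text
16.15 [-0.77  0.17 -0.19  1.99  0.67  0.76 -1.36] [0.4922 0.3706 0.1214] F [-0.2  0.1 -4.7] w 0.014
[0.502 0.37  0.105] [-0.006, 0.001, 0.096] [0.0, -0.001, -0.0]
```

Request:
play_rows --pt "0 0 0.018 0 0 0 0" --pt "0 0 0.036 0 0 0 0" --pt "0 0 0.054 0 0 0 0" --pt "0 0 0.07 0 0 0 0" --pt "0 0 0.07 0 0 0 0"

```text
time: 16.77
ee_pos: [0.4989, 0.3708, 0.1097]
eef_rot: [0.671, 0.695, 0.187, 0.179]
ft_force: [0.2, -0.1, -6.8]
width: 0.014
```

Request:
play_rows --pt "0 0 0.005 0 0 0 0" --pt "0 0 0.01 0 0 0 0" --pt "0 0 0.015 0 0 0 0" --pt "0 0 0.015 0 0 0 0"

```text
time: 17.27
ee_pos: [0.5004, 0.3709, 0.1073]
eef_rot: [0.671, 0.695, 0.187, 0.179]
ft_force: [-0.1, -0.5, -6.4]
width: 0.0135
```

```bash
python3 -c "
from go import *
show([tgt(.51,.37,.036,.0213,.003)])"
```

```text
17.275 [-0.77  0.21 -0.18  1.99  0.69  0.73 -1.38] [0.5004 0.3709 0.1073] F [-0.1 -0.5 -6.4] w 0.0135
[0.502 0.37  0.105] [-0.006, 0.001, 0.014] [0.0, -0.001, -0.0]
```

Not touching yet; creep down.

Request:
play_rows --pt "0 0 0.004 0 0 0 0" --pt "0 0 0.008 0 0 0 0" --pt "0 0 0.012 0 0 0 0" --pt "0 0 0.012 0 0 0 0"

```text
time: 17.77
ee_pos: [0.5015, 0.3719, 0.1058]
eef_rot: [0.67, 0.695, 0.188, 0.179]
ft_force: [-3.2, 2.0, -0.3]
width: 0.0137
```

Request:
play_rows --pt "0 0 0.004 0 0 0 0" --pt "0 0 0.008 0 0 0 0" --pt "0 0 0.008 0 0 0 0"

```text
time: 18.15
ee_pos: [0.502, 0.3731, 0.1053]
eef_rot: [0.67, 0.696, 0.189, 0.178]
ft_force: [-8.8, 2.5, 7.8]
width: 0.0133
```

Request:
play_rows --pt "0.008 0 -0.006 0 0 0 0" --pt "0.008 -0.006 -0.006 0 0 0 0" --pt "0.008 -0.012 -0.006 0 0 0 0" --pt "0.008 -0.012 -0.006 0 0 0 0"

```text
time: 18.65
ee_pos: [0.5001, 0.373, 0.1043]
eef_rot: [0.67, 0.695, 0.188, 0.179]
ft_force: [2.9, 4.0, -0.9]
width: 0.0137
```

Request:
play_rows --pt "0 -0.005 0 0 0 0 0" --pt "0 -0.01 0 0 0 0 0" --pt "0 -0.01 0 0 0 0 0"

```text
time: 19.02
ee_pos: [0.4999, 0.373, 0.1042]
eef_rot: [0.671, 0.695, 0.189, 0.179]
ft_force: [11.1, 6.1, -2.1]
width: 0.0139
```

Request:
play_rows --pt "0.006 0.004 0 0 0 0 0" --pt "0.012 0.007 0 0 0 0 0" --pt "0.012 0.007 0 0 0 0 0"

```text
time: 19.4
ee_pos: [0.5001, 0.3738, 0.1039]
eef_rot: [0.671, 0.694, 0.187, 0.18]
ft_force: [4.4, -2.5, 4.6]
width: 0.0138
```

```bash
python3 -c "
from go import *
show([tgt(.51,.373,.036,.0213,0)])
P={n:eyes.camera(n) for n in('side','top')}
a=cv2.resize(P['side']['image'][130:230,230:330],(600,600),interpolation=cv2.INTER_CUBIC)
b=cv2.resize(P['top']['image'][200:280,155:205],(200,320),interpolation=cv2.INTER_CUBIC)
o=np.zeros((600,800,3),np.uint8);o[:,:600]=a;o[:320,600:]=b
cv2.imwrite('pics/y2.png',o[:,:,::-1])
"
```

```text
19.4 [-0.78  0.21 -0.18  1.99  0.7   0.73 -1.4 ] [0.5001 0.3738 0.1039] F [ 4.4 -2.5  4.6] w 0.0138
[0.499 0.373 0.103] [-0.006, -0.004, 0.0] [0.001, -0.0, -0.001]
```

View pics/y2.png

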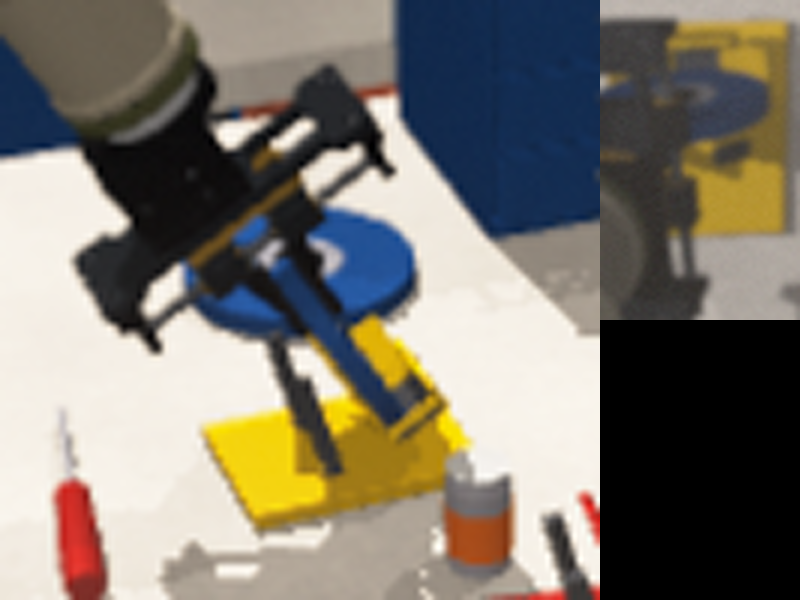

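Request:
play_rows --pt "0 0 0 0 0 0 0" --pt "0 0 0 0 0 0 0" --pt "0 0 0 0 0 0 18" --pt "0 0 0 0 0 0 22" --pt "0 0 0 0 0 0 28" --squeeze 4

```text
time: 20.12
ee_pos: [0.498, 0.3753, 0.1027]
eef_rot: [0.67, 0.696, 0.187, 0.179]
ft_force: [-0.9, 0.4, 0.0]
width: 0.0216
```

Request:
play_rows --pt "0 0 0 0 0 0 36" --pt "0 0 0 0 0 0 46" --pt "0 0 0 0 0 0 48"

```text
time: 20.5
ee_pos: [0.4988, 0.375, 0.1033]
eef_rot: [0.67, 0.695, 0.187, 0.179]
ft_force: [-0.1, -0.4, -0.7]
width: 0.0396
```

```bash
python3 -c "
from go import *
show([])
p=eyes.camera('side');d=eyes.landmark_of(p,'plate_center');print([(q['xy'],onz(p,q['xy'],.085)) for q in d[:2]])"
```

```text
20.5 [-0.78  0.21 -0.18  1.99  0.7   0.73 -1.4 ] [0.4988 0.375  0.1033] F [-0.1 -0.4 -0.7] w 0.0396
[([288.7, 186.9], array([0.51863574, 0.36654279]))]
```

Released, zero force. Withdraw up the slope.

Request:
play_rows --pt "0 0 -0.08 0 0 0 48" --pt "0 0 -0.2 0 0 0 48" --pt "0 0 -0.35 0 0 0 48" --pt "0 0 -0.5 0 0 0 48" --pt "0 0 -0.6 0 0 0 48"

```text
time: 21.22
ee_pos: [0.4382, 0.3731, 0.2096]
eef_rot: [0.67, 0.695, 0.188, 0.179]
ft_force: [-1.1, 0.8, 0.5]
width: 0.0417
```

Request:
play_rows --pt "0 0 -0.1 0 0 0 48" --pt "0 -0.1 -0.2 0 0 0 48" --pt "0 -0.2 -0.3 0 0 0 48" --pt "0 -0.2 -0.4 0 0 0 48" --pt "0 -0.2 -0.4 0 0 0 48"

```text
time: 21.85
ee_pos: [0.364, 0.3705, 0.2581]
eef_rot: [0.67, 0.695, 0.189, 0.179]
ft_force: [-0.2, -1.1, -0.0]
width: 0.0416
```

```bash
python3 -c "
from go import *
show([])
P={n:eyes.camera(n) for n in('side','top')}
for n,p in P.items():
  d=eyes.regions_of(p,'plate_center')
  for q in d[:2]:
    m=q['region'].astype(float);print(n,q['xy'],round(q['p'],2),m.sum(),'iou seated',round(iou(p,m,np.array([.51,.373,.085]),seatR(.036)),3))
a=cv2.resize(P['side']['image'][130:230,230:330],(400,400),interpolation=cv2.INTER_CUBIC)
b=cv2.resize(P['top']['image'][180:280,140:240],(400,400),interpolation=cv2.INTER_CUBIC)
cv2.imwrite('pics/f.png',np.hstack([a,b])[:,:,::-1]); cv2.imwrite('pics/f2.png',np.vstack([P['top']['image'][100:330],P['side']['image'][150:480]])[:,:,::-1])
"
```

```text
21.85 [-0.86 -0.13 -0.31  1.99  0.49  1.09 -1.33] [0.364  0.3705 0.2581] F [-0.2 -1.1 -0. ] w 0.0416
side [289.1, 186.8] 0.68 135.0 iou seated 0.813
top [175.3, 229.4] 0.95 751.0 iou seated 0.946
top [519.4, 245.9] 0.22 1044.0 iou seated 0.0
```

View pics/f.png

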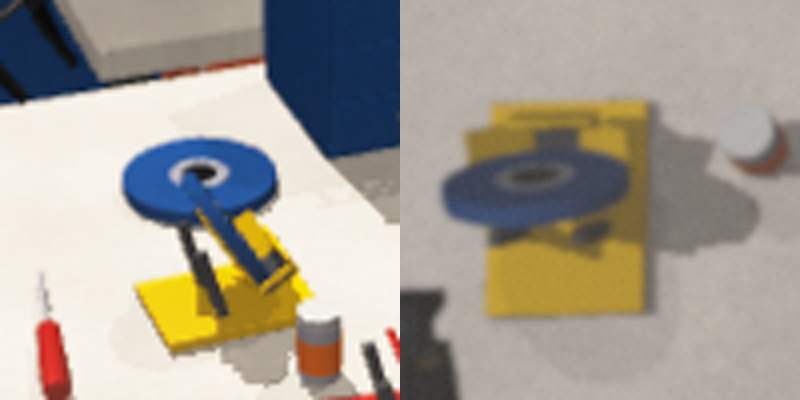

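View pics/f2.png

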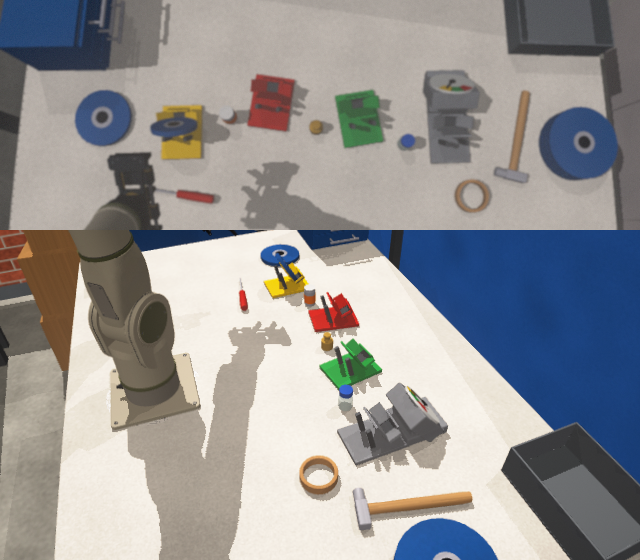

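```bash
python3 -c "
from bench import r,job
print(job.close_job()); print(r.read_state()['time'])"
```

```text
the job is handed in; nothing more can be done
None
the job is handed in; nothing more can be done
```

I read the needle in the yellow zone, moved the blue plate from the scale to the yellow cradle, and handed the job in at about 22 s. I lowered it until the force showed it touching the V, then eased it back onto the backrest. I let go with no force left on the tool and withdrew up the slope.

**Last checks that passed:**
- After I let go, the plate's outline matched a seated plate well: overlap 0.95 in the top view and 0.81 in the partly hidden side view.
- The forces I read stayed below about 15 N.
- The other objects look unmoved in the final pictures. I judged this by eye and did not measure it again.

**What disagreed or went wrong:**
- **Dial:** the side view sees the dial almost edge-on and is unclear, so the yellow reading rests on the top view, where the needle ends well inside yellow.
- **Yellow cradle position:** the network's estimates differed by up to about 10 mm. The contact forces settled the final position, about 3 mm further to the robot's left than I first estimated.
- **Arm position:** on the first approach two arm joints came right up against the ends of their ranges, so I backed off and came in by another path. None was commanded past its range.

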